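# Set the plaster models in their drying trays

### The arm

A 6-joint arm with a two-finger parallel gripper is mounted at the origin on the work surface. World frame = base frame: x ahead of the robot, y to its left, z up, the work surface at z = 0. Lengths are in m, angles in rad, forces in N, time in s.
With the tool pointing down it reaches from about 0.225 to 0.875 m from the base axis. Payload 3.4 kg.
Tool frame: the origin (TCP) lies at the very end of the fingers, on their centre line; the grasp point (between the pads) lies 19 mm behind it (grasp_offset is the distance from the TCP to the grasp point, in m); y points along the fingers, z is the direction in which the jaws open and shut, and the axes are right-handed (so a half turn about y gives the same grasp; the last joint's range is limited). The gripper opens to 85 mm and grips with 20 to 120 N. Pads are 22 mm wide; open, the fingers measure 114 mm over their backs; the gripper's body (76 mm by 85 mm) begins 54 mm behind the grasp point. The pads swing forward as they close: fully open they stand 13 mm farther back than shut.
Start: joints at [1.011, 0.276, 1.505, -0, 1.361, -0.121], TCP at [0.244, 0.521, 0.231] pointing down, gripper open.
Joint ranges: [-2.89, 2.89], [-0.75, 2.08], [0.22, 2.7], [-1.18, 4.32], [0.11, 2.71], [-2.7, 2.7]. Speed limits (rad/s): [2.57, 2.57, 3.14, 3.14, 3.14, 3.14].

### API

Orientations are given as a unit quaternion [w, x, y, z].
In Python, from rig import get_state, get_image, sign_off, grasp_offset gives the robot as it stands.
- The arm moves only by the shell command python3 -m jog 'ROWS' [FORCE]. ROWS is JSON, one flat list of numbers, 7 for each row, row after row: the closure in counts, from 0 (fully open) to 255 (shut), then the shift along the tool's x, y, z in cm, then the turn, a rotation vector about the tool's x, y, z in units of 8 degrees (1.0 is 8 degrees). In form: [jaw, tx, ty, tz, rx, ry, rz, jaw, tx, ty, tz, rx, ry, rz, ...]. A call has 1 to 12 rows; each row is the pose to reach, as a shift and turn from the pose commanded when the call began, along the tool's axes at that moment; what a row does not reach only later rows make up. A row lasts 1/8 s, in which the tool goes at most 62.5 mm and 10.7 degrees, less where a joint would pass 70% of its speed; a pose out of reach is approached as far as the arm can. A call with a gripper value outside its range is refused whole. The fingers move at their own pace and stop on an object; FORCE is the grip in N (left out, the last holds). Time passes only in rows, so rows that repeat a pose let the fingers close. It gives the time, the measured TCP pose, the force and the opening at its end, in the units of the state.
- get_state(): the state, without advancing time (a new reading comes with each control period).
- get_image(name): name is "side" or "top"; returns a dict with "color" (400x640x3 uint8, blue, green, red), "mtx" (3x3 intrinsics, pixels), "k1" (the pictures are not rectified: a ray, as slopes to the right and down, at radius r is drawn at 1 + k1 r^2 times it, then the intrinsics apply), "R" (3x3) and "t" (3): a world point X has camera coordinates R X + t. Camera axes: x right, y down, z forward; pixel columns grow to the right and rows downward; lengths in m; the calibration is good to about 2 mm. A picture is of the moment at which its call begins. There is no depth.
- sign_off(): hands the job in, once; it reports no verdict.
The state is a dict: "clock": time; "qpos": joint angles; "qd": joint speeds; "effort": joint torques, N m; "position": TCP position; "ee_rot": TCP orientation; "contact_force": force on the tool from outside, world axes, zero at the start; "moment": the same for the moment, N m; "width": finger opening in m.
Only numpy, scipy, OpenCV 4.12 (cv2) and the standard library are available. Lean on these libraries where they do the work, as an engineer would, in place of code of your own. Each camera call takes 0.05 s, during which the arm holds its last target.

### The job

Put the four plaster models standing about on the bench into the drying trays, each in the tray whose shape and size match its base: stump in the large round tray, single finger in the small round one, two fingers in the square one, small foot in the oblong one. Set each down gently, without dropping it, so that it stands upright and flat on the tray's floor inside the lip, and leave the jar and the roll of tape where they are.

Things in the scene. Friction and masses are not known exactly. Their poses are not given: they have to be found in the camera images.
- stump_mid (a point): Plaster model of a rounded stump: a round base 90 mm in diameter and 14 mm thick, on it a thick upright column 58 mm in diameter, straight-sided from 14 to 52 mm above the underside, then domed. The whole is 70 mm tall, off-white, standing upright; this point is on the model's vertical centre line, 35 mm above its underside. z is up. About 250 g. Any yaw is alike.
- finger_mid (a point): Plaster model of one finger: a round base 50 mm in diameter and 14 mm thick, on it one slim upright column 26 mm in diameter, straight-sided from 14 to 56 mm above the underside, then rounded. The whole is 70 mm tall, off-white, standing upright; this point is on the model's vertical centre line, 35 mm above its underside. z is up. About 75 g. Any yaw is alike.
- pair_mid (a point): Plaster model of two fingers side by side: a square base 64 x 64 mm and 14 mm thick, on it two touching upright columns 25 mm in diameter, 24 mm apart along the model's x (49 mm across x, 25 mm across y), straight-sided from 14 to 52 mm above the underside; one is 4 mm shorter than the other. The whole is 70 mm tall, off-white, standing upright; this point is on the model's vertical centre line, 35 mm above its underside. z is up. About 130 g.
- foot_mid (a point): Plaster model of a small foot: an oblong base 100 mm (along x) x 50 mm (along y) and 14 mm thick, on it a foot with heel to -x and toes to +x; its tall heel part is 34 mm wide across y, spans x from -40 to +14 mm and reaches to the top, with flat sides up to 60 mm above the underside; the toes are low (36 mm high). The whole is 70 mm tall, off-white, standing upright; this point is on the model's vertical centre line, 35 mm above its underside. z is up. About 190 g.
- tray_large_round_floor (a point): Large round tray, 110 mm in diameter inside the lip. Plywood drying tray fixed to the bench, floor 4 mm thick, with a lip 5 mm thick whose top is 10 mm above the bench (6 mm above the tray's floor). This point is the centre of the tray's floor surface, 4 mm above the bench; z is up. For the 90 mm round base.
- tray_small_round_floor (a point): Small round tray, 70 mm in diameter inside the lip. Plywood drying tray fixed to the bench, floor 4 mm thick, with a lip 5 mm thick whose top is 10 mm above the bench (6 mm above the tray's floor). This point is the centre of the tray's floor surface, 4 mm above the bench; z is up. For the 50 mm round base.
- tray_square_floor (a point): Square tray, 84 x 84 mm inside the lip, sides along x and y. Plywood drying tray fixed to the bench, floor 4 mm thick, with a lip 5 mm thick whose top is 10 mm above the bench (6 mm above the tray's floor). This point is the centre of the tray's floor surface, 4 mm above the bench; z is up. For the 64 mm square base.
- tray_oblong_floor (a point): Oblong tray, 120 mm (along x) x 70 mm (along y) inside the lip. Plywood drying tray fixed to the bench, floor 4 mm thick, with a lip 5 mm thick whose top is 10 mm above the bench (6 mm above the tray's floor). This point is the centre of the tray's floor surface, 4 mm above the bench; z is up. For the 100 x 50 mm oblong base, long side along long side, either way round.
- jar_mid (a point): Bystander, to be left alone: amber glass jar with a black cap, 60 mm in diameter, 75 mm tall, upright; this point is its centre, 37 mm up.
- tape_mid (a point): Bystander, to be left alone: brown roll of tape lying flat, 84 mm outside and 68 mm inside diameter, 25 mm high; this point is its centre, 12 mm up.
Not all that is in view belongs to the job. What is shaped like the part that bears finger_mid but blue is not meant. Leave any pink or turquoise look-alike of the part that bears tray_oblong_floor alone.

How it is judged:
By the outcome, as a careful person would: the job done as asked, in the order asked, and still so for the second after the job is handed in, with the robot touching nothing.
It also fails if it takes over 112 s, if anything falls off the work surface, if the arm or the gripper's body presses on something with over 40 N, if the wrist force passes 120 N, or if a joint passes its speed limit or range.

## Working session

There is one attempt and no reset: what is moved stays moved. The work goes in short steps, Python scripts to look and compute and a shell command to move; the robot and the scene stay as the last step left them, time stands still between calls to the robot, and variables do not carry over. Pictures are saved under pics/ and viewed, and the job is handed in when it is done.

```bash
ls; mkdir -p pics
python3 - <<'E'
from rig import get_state,get_image,grasp_offset
import cv2
print(get_state(),grasp_offset)
for n in("top","side"):
    d=get_image(n);cv2.imwrite(f"pics/{n}0.png",d["color"]);print(n,d["mtx"],d["k1"],d["R"],d["t"])
E
```

```text
pics
{'clock': 0.0, 'qpos': array([ 1.01099964e+00,  2.76581821e-01,  1.50615329e+00, -2.68775097e-05,
        1.36066165e+00, -1.20988628e-01]), 'qd': array([-0.00091999, -0.00024242, -0.00099846,  0.00032558, -0.00246024,
       -0.00060321]), 'effort': array([ 2.13787753e-03, -4.16780806e+01, -2.45812440e+01,  2.45971989e-05,
        1.07050900e-02,  1.96408777e-06]), 'position': array([0.24402047, 0.5200699 , 0.23043917]), 'ee_rot': array([-0.68955135,  0.69076005, -0.15410255,  0.15369416]), 'contact_force': array([ 0.48052918, -0.06703604, -0.09736292]), 'moment': array([-0.01845844, -0.01229583,  0.01149446]), 'width': 0.0851669157264384} 0.0187
top [[416.92351759   0.         318.13337145]
 [  0.         416.92351759 207.56397719]
 [  0.           0.           1.        ]] -0.011249540510698203 [[-1.55728730e-02 -9.99878359e-01 -8.67259981e-04]
 [-9.82600726e-01  1.54643147e-02 -1.85085572e-01]
 [ 1.85076469e-01 -2.03014382e-03 -9.82722025e-01]] [0.0112444  0.58145059 1.06570417]
side [[491.11201225   0.         313.2691159 ]
 [  0.         491.11201225 195.9374483 ]
 [  0.           0.           1.        ]] -0.13675274964767664 [[-0.86377528 -0.50361747 -0.0161775 ]
 [-0.38725649  0.68405605 -0.61814217]
 [ 0.32237351 -0.52767108 -0.78589983]] [0.5190156  0.24363459 1.11618075]
```

View pics/top0.png

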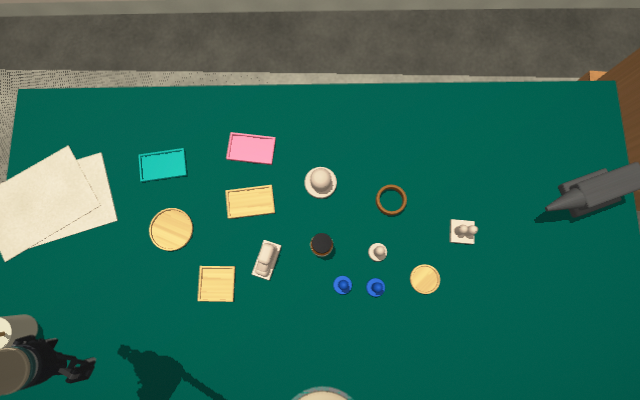

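View pics/side0.png

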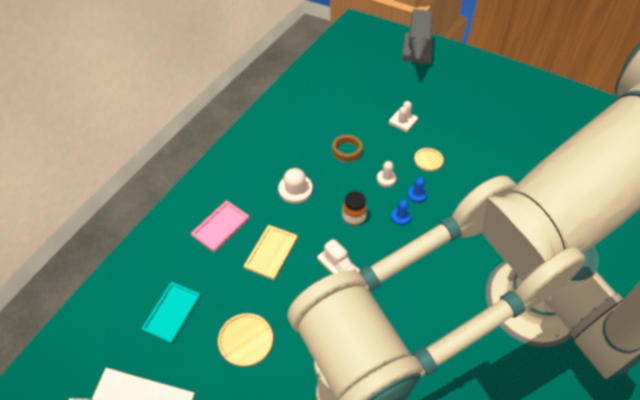

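```bash
cat > h.py <<'E'
import numpy as np, cv2
from rig import get_image,get_state
def ray(d,pts):
    pts=np.asarray(pts,float).reshape(-1,2);K=d["mtx"]
    q=(pts-[K[0,2],K[1,2]])/K[0,0]
    u=q.copy()
    for _ in range(20):
        u=q/(1+d["k1"]*(u**2).sum(1,keepdims=True))
    return np.c_[u,np.ones(len(u))]@d["R"], -d["R"].T@d["t"]
def plane(d,pts,z):
    r,c=ray(d,pts); s=(z-c[2])/r[:,2]
    return c+r*s[:,None]
def proj(d,X):
    X=np.asarray(X,float).reshape(-1,3)@d["R"].T+d["t"]
    u=X[:,:2]/X[:,2:];u=u*(1+d["k1"]*(u**2).sum(1,keepdims=True))
    return u*d["mtx"][0,0]+[d["mtx"][0,2],d["mtx"][1,2]]
E
python3 - <<'E'
from h import *
d=get_image("top");im=d["color"];
c=im[130:310,130:490];cv2.imwrite("pics/z0.png",cv2.resize(c,None,fx=2.2,fy=2.2,interpolation=cv2.INTER_CUBIC))
hsv=cv2.cvtColor(im,cv2.COLOR_BGR2HSV)
for n,p in dict(stump=(308,190),fing=(371,256),pair=(455,240),foot=(262,274),lr=(171,229),sr=(425,279),sq=(216,284),ob=(250,201)).items(): print(n,hsv[p[1],p[0]])
wood=cv2.inRange(hsv,(8,50,120),(28,160,255));white=cv2.inRange(hsv,(0,0,110),(35,60,255))
for nm,m,z in(("wood",wood,.010),("white",white,.014)):
    cs,_=cv2.findContours(m,cv2.RETR_EXTERNAL,cv2.CHAIN_APPROX_NONE)
    for k in cs:
        a=cv2.contourArea(k)
        if a<100 or a>3000: continue
        x,y,w,h=cv2.boundingRect(k)
        if y<120 or x<110 or y>320 or x>500: continue
        P=plane(d,k[:,0,:],z)[:,:2]
        (cc,sz,an)=cv2.minAreaRect((P*1000).astype(np.float32))
        print(nm,(x,y,w,h),a,"rect",np.round(cc,1),np.round(sz,1),round(an,1),"circ",cv2.minEnclosingCircle((P*1000).astype(np.float32)))
E
```

```text
stump [ 19  47 243]
fing [ 18  46 242]
pair [ 20  42 245]
foot [ 16  60 215]
lr [ 21 113 247]
sr [ 20 120 240]
sq [ 22 113 247]
ob [ 22 114 248]
wood (198, 266, 37, 36) 1188.5 rect [385.6 281.6] [96.3 93.2] 89.2 circ ((386.5856018066406, 280.9798583984375), 65.14385223388672)
wood (410, 264, 30, 30) 659.0 rect [ 389.9 -283.1] [78.4 78. ] 42.9 circ ((389.827880859375, -283.4873352050781), 40.53659439086914)
wood (369, 244, 18, 17) 146.0 rect [ 460.9 -160.3] [39.1 48.6] 22.1 circ ((464.2955322265625, -158.46412658691406), 24.875288009643555)
wood (254, 242, 27, 38) 516.5 rect [447.9 146.1] [49.5 98.1] 70.9 circ ((446.54107666015625, 140.49124145507812), 51.4722785949707)
wood (453, 224, 24, 16) 231.0 rect [ 518.  -401.8] [63.5 39. ] 81.4 circ ((520.3970336914062, -402.9483947753906), 32.891666412353516)
wood (149, 208, 44, 43) 1381.0 rect [536.5 412.3] [116.2 116.5] 45.8 circ ((537.0372924804688, 412.3736267089844), 59.916202545166016)
wood (225, 185, 50, 33) 1257.5 rect [611.4 194. ] [ 80.6 132.2] 6.4 circ ((610.70947265625, 194.36697387695312), 75.8638687133789)
wood (307, 168, 30, 30) 497.0 rect [661.5 -10. ] [78.5 86.4] 80.9 circ ((663.219482421875, -5.7163896560668945), 44.45014190673828)
white (368, 243, 19, 18) 238.5 rect [ 464.6 -156.9] [49.4 46.3] 89.1 circ ((464.61859130859375, -157.31248474121094), 25.180160522460938)
white (252, 240, 29, 40) 620.0 rect [447.9 146.1] [50.5 98. ] 70.9 circ ((447.771484375, 145.95852661132812), 54.114803314208984)
white (450, 219, 28, 25) 499.5 rect [ 516.3 -397.8] [74.  63.7] 83.8 circ ((515.8487548828125, -393.76123046875), 43.69325637817383)
white (305, 167, 32, 31) 732.0 rect [662.6  -5.7] [87.5 87. ] 89.1 circ ((662.5728759765625, -4.593818664550781), 45.21662139892578)
```

View pics/z0.png

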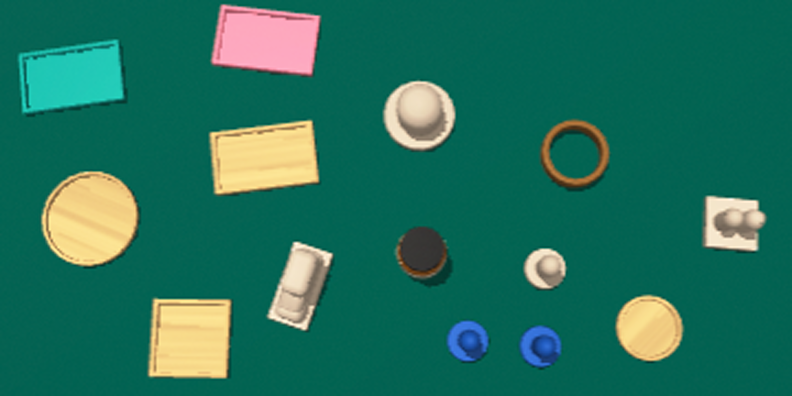

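Candidates in the top view:
- **Off-white models:** stump (320,182), finger (378,252), pair (463,231), foot (266,260).
- **Blue fingers:** (343,285) and (376,287), not meant.
- **Plywood trays:** large round (171,229), small round (425,279), square (216,284), oblong (250,201).
- **Oblong look-alikes:** pink (251,148) and turquoise (162,165), to be left alone.

The enlarged crop confirms these colours and shapes. Next I'll refine the positions and yaws and cross-check them with the side view.

```bash
python3 - <<'E'
from h import *
from scipy.spatial.transform import Rotation as Ro
s=get_state();q=s["ee_rot"];M=Ro.from_quat([q[1],q[2],q[3],q[0]]).as_matrix();print(M.round(3))
S=6
for n,w in(("top",dict(stump=(320,182),finger=(378,252),pair=(463,231),foot=(266,260),lr=(171,229),sr=(425,279),sq=(216,284),ob=(250,201))),
           ("side",dict(stump=(295,186),finger=(388,175),pair=(403,117),lr=(245,340),sr=(429,159),ob=(271,252)))):
  d=get_image(n);
  for k,(u,v) in w.items():
    x0,y0=u-36,v-36
    c=cv2.resize(d["color"][y0:y0+72,x0:x0+72],None,fx=S,fy=S,interpolation=cv2.INTER_CUBIC)
    hsv=cv2.cvtColor(c,cv2.COLOR_BGR2HSV)
    tray=k in("lr","sr","sq","ob")
    # not green, not dark
    m=cv2.inRange(hsv,(0,0,100),(40,255,255))
    cs,_=cv2.findContours(m,cv2.RETR_EXTERNAL,cv2.CHAIN_APPROX_NONE)
    ct=min(cs,key=lambda t:1e9 if cv2.contourArea(t)<2500 else -cv2.pointPolygonTest(t,(36.*S,36.*S),True))
    px=(ct[:,0,:]+.5)/S-.5+[x0,y0]
    P=(plane(d,px,.010 if tray else .014)[:,:2]*1000).astype(np.float32)
    (cc,sz,an)=cv2.minAreaRect(P); bx=cv2.boxPoints((cc,sz,an))
    e=bx[1]-bx[0];f=bx[2]-bx[1]; 
    L=e if np.linalg.norm(e)>np.linalg.norm(f) else f
    print(n,k,"rect",np.round(cc,1),np.round(sz,1),"long axis deg",round(np.degrees(np.arctan2(L[1],L[0]))%180,1),"bbox",P.min(0).round(1),P.max(0).round(1),"circ",np.round(cv2.minEnclosingCircle(P)[0],1))
    if n=="top" and k in("pair","foot"):
      cv2.drawContours(c,[ct],-1,(0,0,255),1);cv2.imwrite(f"pics/c_{k}.png",c)
E
python3 -c "
import cv2,numpy as np
cv2.imwrite('pics/cc.png',np.hstack([cv2.resize(cv2.imread(f'pics/c_{k}.png'),(396,396)) for k in('pair','foot')]))"
```

```text
[[ 0.905 -0.001  0.425]
 [-0.425 -0.001  0.905]
 [-0.    -1.    -0.001]]
top stump rect [661.9  -4.8] [89.8 89.9] long axis deg 179.1 bbox [616.9 -49.8] [707.   40.1] circ [662.4  -4.8]
top finger rect [ 463.9 -157.2] [50.6 49.1] long axis deg 89.1 bbox [ 439.3 -182.6] [ 488.5 -131.9] circ [ 464.6 -157.4]
top pair rect [ 516.1 -397.3] [75.6 64.8] long axis deg 83.6 bbox [ 482.  -436.3] [ 551.3 -357. ] circ [ 517.5 -393. ]
top foot rect [447.8 145.9] [52.1 99.7] long axis deg 160.8 bbox [393.5 106.5] [501.5 185.9] circ [447.6 145.6]
top lr rect [536.4 412.3] [121.1 119.9] long axis deg 48.5 bbox [476.5 351.8] [596.4 473.4] circ [536.6 412.5]
top sr rect [ 389.3 -283.3] [81.7 79.6] long axis deg 78.3 bbox [ 349.7 -324.6] [ 429.  -242.5] circ [ 389.4 -283.6]
top sq rect [386.  281.7] [98.3 94.8] long axis deg 88.6 bbox [337.7 232.1] [434.5 331.8] circ [386.2 281.8]
top ob rect [611.3 194.1] [ 82.7 133.5] long axis deg 96.3 bbox [564.4 124.2] [658.6 264. ] circ [611.7 193.9]
side stump rect [660.5 -11.6] [ 94.6 115.4] long axis deg 98.0 bbox [611.6 -66.4] [711.3  46.1] circ [663.7 -13.6]
side finger rect [ 470.4 -168.3] [51.8 90.6] long axis deg 124.9 bbox [ 434.7 -216. ] [ 489.  -125.7] circ [ 467.  -171.1]
side pair rect [ 512.1 -413.8] [125.1  70.9] long axis deg 85.3 bbox [ 477.4 -478.4] [ 550.6 -349.5] circ [ 511.7 -413.9]
side lr rect [533.6 412.7] [123.4 123.7] long axis deg 120.8 bbox [471.2 350.4] [595.3 474.4] circ [533.7 413. ]
side sr rect [ 387.1 -282.3] [84.1 90.1] long axis deg 112.1 bbox [ 345.  -327.9] [ 429.5 -237.2] circ [ 386.2 -282.6]
side ob rect [608.5 193.8] [ 87.2 138.4] long axis deg 96.3 bbox [558.8 121.7] [658.5 265.9] circ [609.1 194.5]
```

View pics/cc.png

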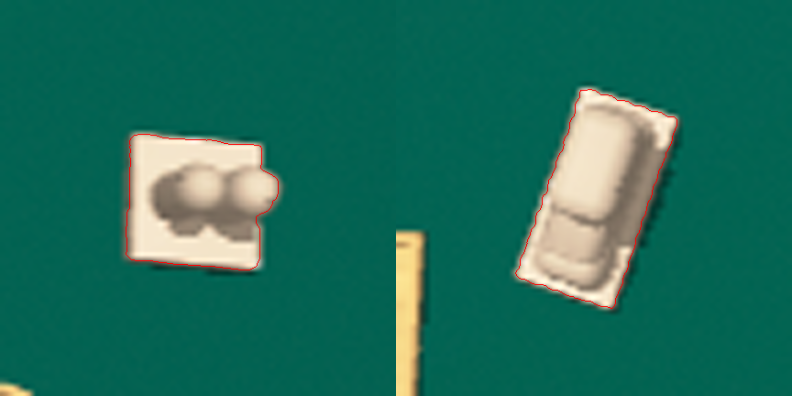

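```bash
cat > go.py <<'E'
import sys,numpy as np
from rig import get_state
from scipy.spatial.transform import Rotation as Ro
s=get_state();q=s["ee_rot"];R=Ro.from_quat([q[1],q[2],q[3],q[0]]);M=R.as_matrix()
x,y,z=[float(a) for a in sys.argv[1:4]]
yaw0=np.degrees(np.arctan2(M[1,2],M[0,2]))
yaw=float(sys.argv[4]) if len(sys.argv)>4 else yaw0
yaw=yaw0+(yaw-yaw0+90)%180-90
t=np.radians(yaw);zz=np.array([np.cos(t),np.sin(t),0]);yy=np.array([0,0,-1.]);T=np.c_[np.cross(yy,zz),yy,zz]
print("pos",s["position"].round(4),"yaw",yaw0.round(1),"->",round(yaw,1),"F",s["contact_force"].round(1),"w",round(s["width"],4),"t",s["clock"],"q6",s["qpos"][5].round(2))
print("shift cm",((np.array([x,y,z])-s["position"])@M*100).round(2),"turn",(np.degrees((R.inv()*Ro.from_matrix(T)).as_rotvec())/8).round(2))
E
python3 go.py .662 -.005 .12
python3 - <<'E'
from h import *
d=get_image("top")
P=plane(d,[(131/5.5+427,134/5.5+195),(261/5.5+427,145/5.5+195),(259/5.5+427,270/5.5+195),(127/5.5+427,258/5.5+195)],.014)[:,:2]*1000
print(P.round(1),P.mean(0)); 
for i in range(4):
  e=P[(i+1)%4]-P[i];print(np.linalg.norm(e),np.degrees(np.arctan2(e[1],e[0])))
# domes of columns at crop px
print(plane(d,[(200/5.5+427,186/5.5+195),(252/5.5+427,189/5.5+195)],.062))
E
```

```text
pos [0.2442 0.5203 0.2309] yaw 64.9 -> 64.9 F [0.4 0.  1. ] w 0.0853 t 0.25 q6 -0.12
shift cm [ 60.15  11.11 -29.79] turn [ 0.01 -0.   -0.  ]
[[ 550.1 -365.2]
 [ 543.4 -430.4]
 [ 480.5 -424.1]
 [ 487.5 -358.6]] [ 515.37290001 -394.57907786]
65.55076252675319 -95.82207970085263
63.27246535791145 174.25811190857942
65.9050755525889 83.84387297563136
62.888720898876265 -6.063181588935991
[[ 0.51685914 -0.38103406  0.062     ]
 [ 0.51500291 -0.4059826   0.062     ]]
```

```bash
python3 -m jog '[0,3,0,-1.5,0,0,0, 0,8,1,-4,0,0,0, 0,14,2,-7,0,0,0, 0,20,3,-10,0,0,0, 0,26,4.5,-13,0,0,0, 0,32,6,-16,0,0,0, 0,38,7,-19,0,0,0, 0,44,8,-22,0,0,0, 0,50,9,-25,0,0,0, 0,55,10,-27.3,0,0,0, 0,58.6,11,-29,0,0,0, 0,60.15,11.1,-29.8,0,0,0]' 30; python3 go.py .662 -.005 .017
```

```text
clock: 1.8
position: [0.6638, -0.0079, 0.1188]
ee_rot: [-0.69, 0.69, -0.155, 0.155]
contact_force: [-0.1, 0.7, -0.3]
width: 0.0856
pos [ 0.6638 -0.0079  0.1188] yaw 64.7 -> 64.7 F [-0.1  0.7 -0.3] w 0.0856 t 1.8 q6 -1.25
shift cm [-0.28 10.18  0.2 ] turn [ 0.01 -0.   -0.  ]
```

```bash
python3 -m jog '[0,0,2,0,0,0,0, 0,0,3,0,0,0,0, 0,0,3,0,0,0,0]'; python3 go.py .662 -.005 .017
python3 - <<'E'
from h import *
a=get_image("top")["color"][100:280,230:400];b=get_image("side")["color"][90:270,210:380]
cv2.imwrite("pics/a1.png",np.hstack([cv2.resize(i,(395,418)) for i in(a,b)]))
E
```

```text
clock: 2.17
position: [0.6613, -0.0043, 0.0893]
ee_rot: [-0.69, 0.69, -0.155, 0.153]
contact_force: [0.3, 0.5, 0.3]
width: 0.0853
pos [ 0.6613 -0.0043  0.0893] yaw 64.9 -> 64.9 F [0.3 0.5 0.3] w 0.0853 t 2.175 q6 -1.24
shift cm [ 0.11  7.23 -0.03] turn [ 0.   -0.   -0.02]
```

View pics/a1.png

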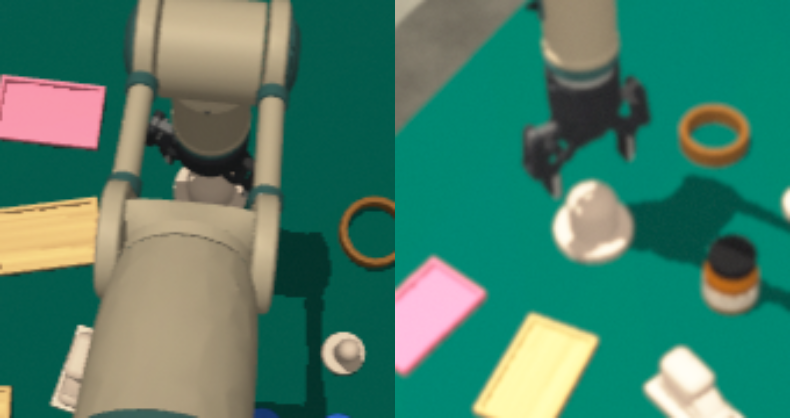

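The side view shows the open fingers straddling the stump, with nothing near them. I'll descend and grip.

```bash
python3 -m jog '[0,0.1,2,0,0,0,0, 0,0.1,4,0,0,0,0, 0,0.1,6,0,0,0,0, 0,0.1,7.2,0,0,0,0, 0,0.1,7.2,0,0,0,0, 255,0.1,7.2,0,0,0,0, 255,0.1,7.2,0,0,0,0, 255,0.1,7.2,0,0,0,0, 255,0.1,7.2,0,0,0,0, 255,0.1,7.2,0,0,0,0, 255,0.1,7.2,0,0,0,0]' 35; python3 go.py .662 -.005 .017
```

```text
clock: 3.65
position: [0.664, -0.0053, 0.0197]
ee_rot: [0.69, -0.69, 0.153, -0.155]
contact_force: [-1.3, 0.8, 6.6]
width: 0.0571
pos [ 0.664  -0.0053  0.0197] yaw 64.9 -> 64.9 F [-1.3  0.8  6.6] w 0.0571 t 3.65 q6 -1.24
shift cm [-0.2   0.27 -0.06] turn [-0.01 -0.    0.02]
```

```bash
python3 -m jog '[255,0,-0.5,0,0,0,0, 255,0,-2,0,0,0,0, 255,0,-5,0,0,0,0, 255,0,-8,0,0,0,0, 255,0,-11,0,0,0,0, 255,0,-11,0,0,0,0, 255,0,-11,0,0,0,0]'; python3 go.py .5365 .4125 .13
python3 - <<'E'
from h import *
b=get_image("side")["color"][60:260,210:410]
cv2.imwrite("pics/a2.png",cv2.resize(b,(500,500)))
E
```

```text
clock: 4.53
position: [0.6622, -0.0051, 0.1274]
ee_rot: [-0.69, 0.69, -0.155, 0.153]
contact_force: [0.1, -0.2, -1.3]
width: 0.0571
pos [ 0.6622 -0.0051  0.1274] yaw 64.9 -> 64.9 F [ 0.1 -0.2 -1.3] w 0.0571 t 4.525 q6 -1.24
shift cm [-29.12  -0.23  32.46] turn [ 0.   -0.   -0.01]
```

View pics/a2.png

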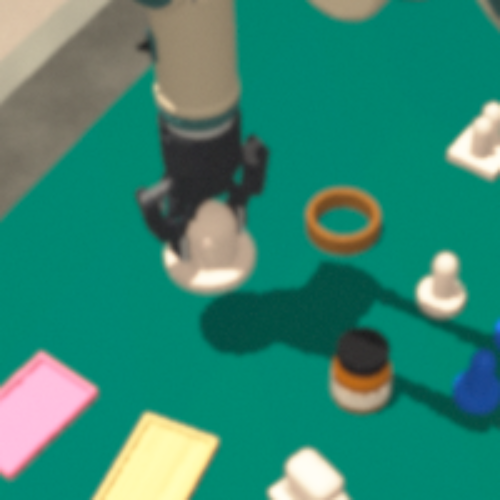

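```bash
python3 -m jog '[255,-2,0,2,0,0,0, 255,-5,0,5.5,0,0,0, 255,-8.5,0,9.5,0,0,0, 255,-12,0,13.5,0,0,0, 255,-15.5,0,17.5,0,0,0, 255,-19,0,21,0,0,0, 255,-22.5,0,25,0,0,0, 255,-25.5,0,28.5,0,0,0, 255,-28,0,31.2,0,0,0, 255,-29.1,0,32.45,0,0,0, 255,-29.1,0,32.45,0,0,0, 255,-29.1,0,32.45,0,0,0]'; python3 go.py .5365 .4125 .03
```

```text
clock: 6.08
position: [0.5379, 0.4106, 0.1278]
ee_rot: [-0.689, 0.691, -0.154, 0.154]
contact_force: [-0.2, -0.5, -2.5]
width: 0.0575
pos [0.5379 0.4106 0.1278] yaw 64.8 -> 64.8 F [-0.2 -0.5 -2.5] w 0.0575 t 6.075 q6 -0.58
shift cm [-0.21  9.78  0.13] turn [0.01 0.   0.  ]
```

```bash
python3 -m jog '[255,-0.1,2,0,0,0,0, 255,-0.1,5,0,0,0,0, 255,-0.1,8,0,0,0,0, 255,-0.1,9.5,0,0,0,0, 255,-0.1,9.8,0,0,0,0, 255,-0.1,9.8,0,0,0,0, 255,-0.1,9.8,0,0,0,0]'; python3 go.py .5365 .4125 .023
python3 - <<'E'
from h import *
a=get_image("top")["color"][150:300,100:250];b=get_image("side")["color"][240:400,170:330]
cv2.imwrite("pics/a3.png",np.hstack([cv2.resize(i,(395,395)) for i in(a,b)]))
E
```

```text
clock: 6.95
position: [0.5375, 0.4131, 0.0317]
ee_rot: [0.691, -0.689, 0.153, -0.155]
contact_force: [0.8, -0.3, -2.4]
width: 0.0573
pos [0.5375 0.4131 0.0317] yaw 64.9 -> 64.9 F [ 0.8 -0.3 -2.4] w 0.0573 t 6.95 q6 -0.58
shift cm [-0.07  0.87 -0.1 ] turn [-0.02 -0.    0.01]
```

View pics/a3.png

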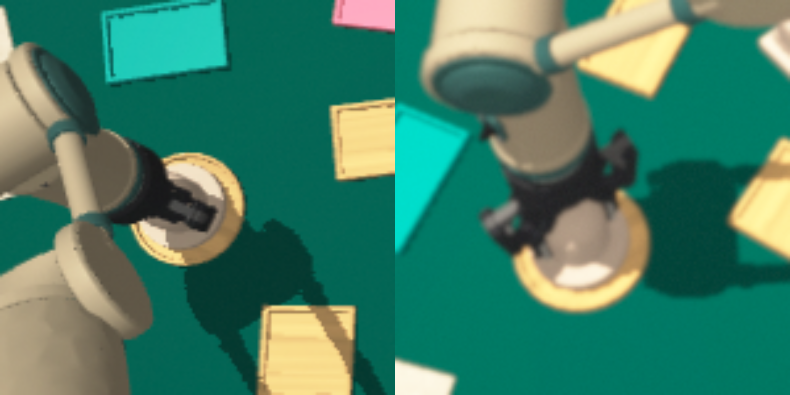

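Both views show the stump hovering centred over the large round tray. I'll lower it until the force shows contact.

```bash
python3 -m jog '[255,0,0.3,0,0,0,0, 255,0,0.5,0,0,0,0, 255,0,0.6,0,0,0,0, 255,0,0.6,0,0,0,0]'; python3 -m jog '[255,0,0.1,0,0,0,0, 255,0,0.2,0,0,0,0, 255,0,0.2,0,0,0,0]'
```

```text
clock: 7.55
position: [0.5366, 0.4126, 0.0241]
ee_rot: [-0.69, 0.69, -0.154, 0.154]
contact_force: [-0.5, 0.8, -1.7]
width: 0.0571
clock: 7.92
position: [0.5367, 0.4128, 0.0237]
ee_rot: [0.69, -0.69, 0.154, -0.154]
contact_force: [-2.0, -1.0, 5.2]
width: 0.057
```

Contact reached, so I'll release slowly and lift away.

```bash
python3 -m jog '[60,0,0,0,0,0,0, 40,0,0,0,0,0,0, 0,0,0,0,0,0,0, 0,0,0,0,0,0,0, 0,0,0,0,0,0,0, 0,0,0,0,0,0,0]'; python3 -m jog '[0,0,-2,0,0,0,0, 0,0,-5,0,0,0,0, 0,0,-8,0,0,0,0, 0,0,-11,0,0,0,0, 0,0,-11,0,0,0,0]'; python3 go.py .4645 -.1573 .12
python3 - <<'E'
from h import *
a=get_image("top")["color"][150:300,100:250];b=get_image("side")["color"][240:400,170:330]
cv2.imwrite("pics/a4.png",np.hstack([cv2.resize(i,(395,395)) for i in(a,b)]))
E
```

```text
clock: 8.68
position: [0.5366, 0.4126, 0.0223]
ee_rot: [0.69, -0.69, 0.154, -0.154]
contact_force: [-0.3, 0.3, -0.4]
width: 0.0851
clock: 9.3
position: [0.5383, 0.4137, 0.1354]
ee_rot: [0.692, -0.689, 0.152, -0.155]
contact_force: [0.1, -0.1, 0.1]
width: 0.0855
pos [0.5383 0.4137 0.1354] yaw 64.9 -> 64.9 F [ 0.1 -0.1  0.1] w 0.0855 t 9.3 q6 -0.58
shift cm [ 17.57   1.31 -54.83] turn [-0.04 -0.    0.02]
```

View pics/a4.png

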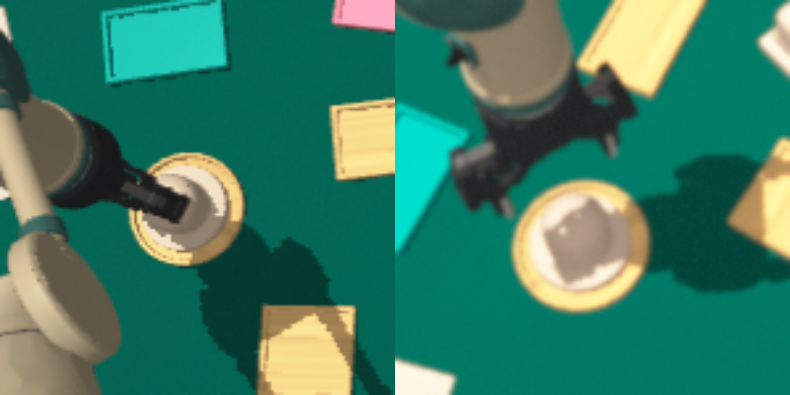

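The stump is standing in the large round tray. Now for the finger.

```bash
python3 -m jog '[0,0.8,0,-2.5,0,0,0, 0,2.4,0,-7.5,0,0,0, 0,4.2,0.3,-13,0,0,0, 0,6,0.5,-18.5,0,0,0, 0,7.7,0.6,-24,0,0,0, 0,9.4,0.7,-29.5,0,0,0, 0,11.2,0.8,-35,0,0,0, 0,12.9,0.9,-40.5,0,0,0, 0,14.6,1,-45.5,0,0,0, 0,16.2,1.2,-50.5,0,0,0, 0,17.2,1.3,-53.5,0,0,0, 0,17.57,1.3,-54.8,0,0,0]'; python3 -m jog '[0,0,2,0,0,0,0, 0,0,3,0,0,0,0, 0,0,3,0,0,0,0]';  python3 go.py .4645 -.1573 .018
python3 - <<'E'
from h import *
a=get_image("top")["color"][190:320,310:440];b=get_image("side")["color"][110:240,320:450]
cv2.imwrite("pics/b1.png",np.hstack([cv2.resize(i,(395,395)) for i in(a,b)]))
E
```

```text
clock: 10.9
position: [0.4617, -0.1592, 0.1179]
ee_rot: [0.69, -0.69, 0.156, -0.154]
contact_force: [0.1, 0.5, 0.2]
width: 0.0854
clock: 11.28
position: [0.4621, -0.1569, 0.0883]
ee_rot: [0.691, -0.69, 0.155, -0.153]
contact_force: [0.8, 0.4, -0.6]
width: 0.0852
pos [ 0.4621 -0.1569  0.0883] yaw 64.9 -> 64.9 F [ 0.8  0.4 -0.6] w 0.0852 t 11.275 q6 -1.6
shift cm [0.26 7.02 0.06] turn [-0.    0.   -0.02]
```

View pics/b1.png

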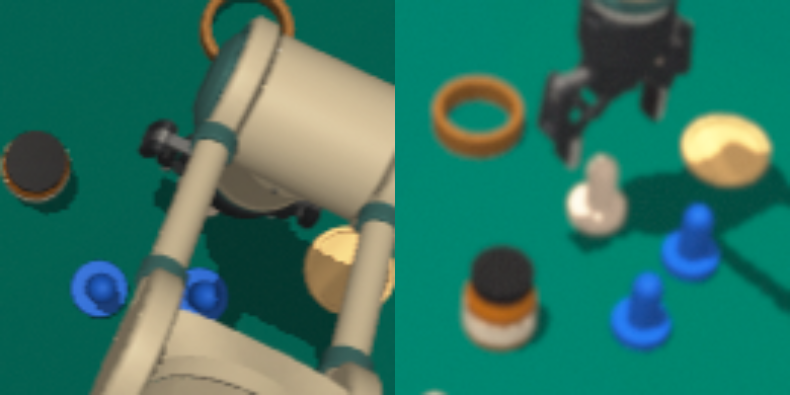

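```bash
python3 -m jog '[0,0.25,2,0,0,0,0, 0,0.25,4,0,0,0,0, 0,0.25,6,0,0,0,0, 0,0.25,6.7,0,0,0,0, 0,0.25,6.7,0,0,0,0, 255,0.25,6.7,0,0,0,0, 255,0.25,6.7,0,0,0,0, 255,0.25,6.7,0,0,0,0, 255,0.25,6.7,0,0,0,0, 255,0.25,6.7,0,0,0,0, 255,0.25,6.7,0,0,0,0, 255,0.25,6.7,0,0,0,0]' 25;  python3 go.py .4645 -.1573 .018
```

```text
clock: 12.88
position: [0.4654, -0.1593, 0.0227]
ee_rot: [-0.69, 0.69, -0.154, 0.154]
contact_force: [-0.4, -0.2, 5.0]
width: 0.0254
pos [ 0.4654 -0.1593  0.0227] yaw 64.9 -> 64.9 F [-0.4 -0.2  5. ] w 0.0254 t 12.875 q6 -1.6
shift cm [-0.16  0.47  0.14] turn [-0. -0.  0.]
```

```bash
python3 -m jog '[255,0,-0.5,0,0,0,0, 255,0,-2,0,0,0,0, 255,0,-5,0,0,0,0, 255,0,-8,0,0,0,0, 255,0,-9.5,0,0,0,0, 255,0,-9.5,0,0,0,0]'; python3 go.py .3894 -.2835 .115
python3 - <<'E'
from h import *
b=get_image("side")["color"][90:240,310:460]
cv2.imwrite("pics/b2.png",cv2.resize(b,(450,450)))
E
```

```text
clock: 13.62
position: [0.4658, -0.1595, 0.1182]
ee_rot: [-0.69, 0.69, -0.153, 0.155]
contact_force: [-0.2, 0.1, -0.1]
width: 0.0253
pos [ 0.4658 -0.1595  0.1182] yaw 64.9 -> 64.9 F [-0.2  0.1 -0.1] w 0.0253 t 13.625 q6 -1.6
shift cm [ -1.65   0.32 -14.47] turn [-0.   -0.    0.02]
```

View pics/b2.png

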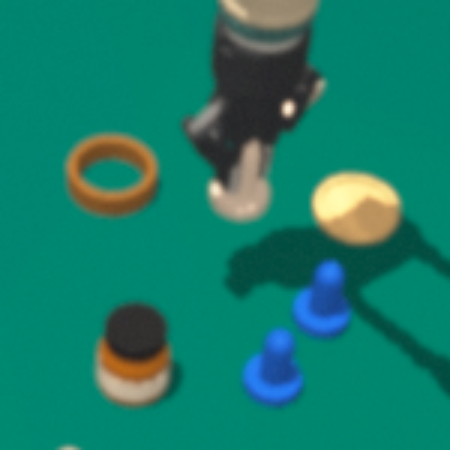

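```bash
python3 -m jog '[255,-0.3,0,-2.5,0,0,0, 255,-0.7,0,-6.5,0,0,0, 255,-1.2,0,-10.5,0,0,0, 255,-1.6,0,-13.5,0,0,0, 255,-1.65,0,-14.47,0,0,0, 255,-1.65,2,-14.47,0,0,0, 255,-1.65,5,-14.47,0,0,0, 255,-1.65,7.5,-14.47,0,0,0, 255,-1.65,8.2,-14.47,0,0,0, 255,-1.65,8.2,-14.47,0,0,0, 255,-1.65,8.2,-14.47,0,0,0]'; python3 go.py .3894 -.2835 .0275
python3 - <<'E'
from h import *
a=get_image("top")["color"][210:340,360:490];b=get_image("side")["color"][90:220,360:490]
cv2.imwrite("pics/b3.png",np.hstack([cv2.resize(i,(395,395)) for i in(a,b)]))
E
```

```text
clock: 15.05
position: [0.3894, -0.2835, 0.036]
ee_rot: [-0.69, 0.69, -0.153, 0.154]
contact_force: [-0.5, -0.0, -0.7]
width: 0.0253
pos [ 0.3894 -0.2835  0.036 ] yaw 64.9 -> 64.9 F [-0.5 -0.  -0.7] w 0.0253 t 15.05 q6 -1.91
shift cm [-0.01  0.85 -0.  ] turn [0.   0.   0.01]
```

View pics/b3.png

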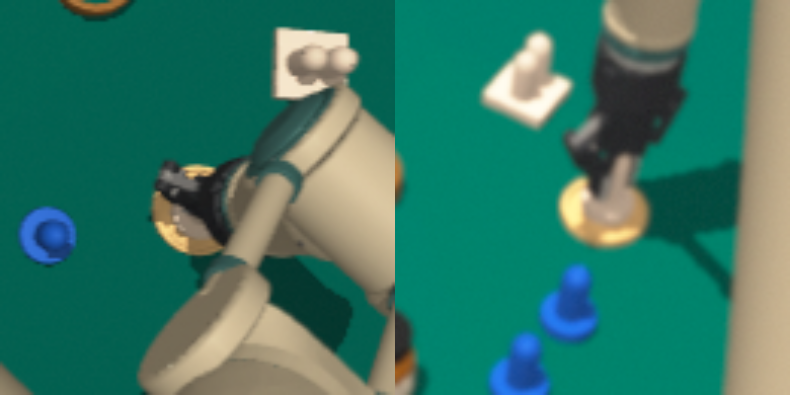

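The finger hovers over the small round tray (side crop 610,210). I'll lower to contact.

```bash
python3 -m jog '[255,0,0.3,0,0,0,0, 255,0,0.6,0,0,0,0, 255,0,0.8,0,0,0,0, 255,0,0.8,0,0,0,0]'; python3 -m jog '[255,0,0.1,0,0,0,0, 255,0,0.2,0,0,0,0, 255,0,0.2,0,0,0,0]'
```

```text
clock: 15.65
position: [0.3886, -0.283, 0.027]
ee_rot: [0.69, -0.69, 0.154, -0.154]
contact_force: [0.8, -0.0, -0.5]
width: 0.0255
clock: 16.02
position: [0.3888, -0.2831, 0.0267]
ee_rot: [-0.69, 0.69, -0.154, 0.154]
contact_force: [-2.6, 2.4, 11.2]
width: 0.0252
```

```bash
python3 -m jog '[170,0,0,0,0,0,0, 150,0,0,0,0,0,0, 120,0,0,0,0,0,0, 60,0,0,0,0,0,0, 0,0,0,0,0,0,0, 0,0,0,0,0,0,0, 0,0,0,0,0,0,0]'; python3 -m jog '[0,0,-2,0,0,0,0, 0,0,-5,0,0,0,0, 0,0,-8,0,0,0,0, 0,0,-9.5,0,0,0,0, 0,0,-9.5,0,0,0,0]'; python3 go.py .5155 -.3945 .115 -6
python3 - <<'E'
from h import *
a=get_image("top")["color"][210:340,360:490];b=get_image("side")["color"][90:220,360:490]
cv2.imwrite("pics/b4.png",np.hstack([cv2.resize(i,(395,395)) for i in(a,b)]))
E
```

```text
clock: 16.9
position: [0.3887, -0.2831, 0.0253]
ee_rot: [0.69, -0.69, 0.154, -0.154]
contact_force: [0.3, -0.2, -0.4]
width: 0.0854
clock: 17.52
position: [0.3894, -0.2838, 0.1214]
ee_rot: [-0.69, 0.691, -0.153, 0.155]
contact_force: [-0.2, 0.4, -0.4]
width: 0.0854
pos [ 0.3894 -0.2838  0.1214] yaw 64.9 -> -6.0 F [-0.2  0.4 -0.4] w 0.0854 t 17.525 q6 -1.91
shift cm [16.12  0.69 -4.67] turn [-0.01  8.86  0.02]
```

View pics/b4.png

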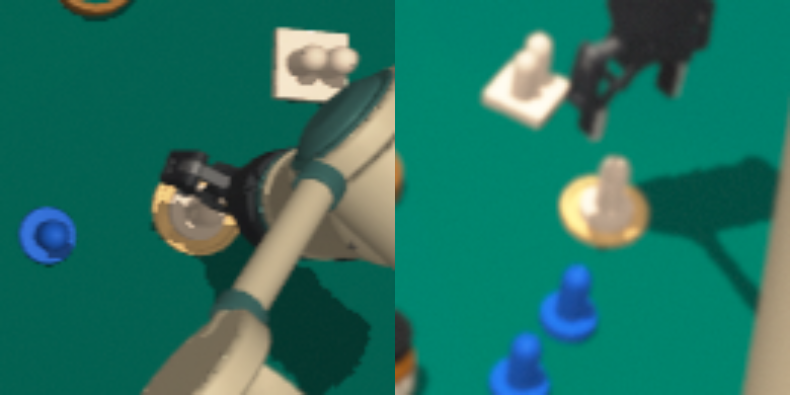

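The finger is standing in the small round tray. Now the pair.

```bash
python3 -m jog '[0,1,0,-0.3,0,0.6,0, 0,3,0.1,-0.9,0,1.7,0, 0,5,0.2,-1.5,0,2.9,0, 0,7.5,0.3,-2.2,0,4.1,0, 0,10,0.4,-2.9,0,5.3,0, 0,12.5,0.5,-3.6,0,6.5,0, 0,14.5,0.6,-4.2,0,7.7,0, 0,16,0.7,-4.6,0,8.6,0, 0,16.1,0.7,-4.67,0,8.86,0, 0,16.1,0.7,-4.67,0,8.86,0, 0,16.1,0.7,-4.67,0,8.86,0]'; python3 go.py .5155 -.3945 .022 -6
python3 - <<'E'
from h import *
a=get_image("top")["color"][170:300,390:520];b=get_image("side")["color"][50:180,340:470]
cv2.imwrite("pics/p1.png",np.hstack([cv2.resize(i,(395,395)) for i in(a,b)]))
E
```

```text
clock: 19.0
position: [0.514, -0.3931, 0.113]
ee_rot: [0.473, -0.473, 0.526, -0.525]
contact_force: [-0.4, 0.3, 0.3]
width: 0.0853
pos [ 0.514  -0.3931  0.113 ] yaw -6.0 -> -6.0 F [-0.4  0.3  0.3] w 0.0853 t 19.0 q6 -0.66
shift cm [0.13 9.1  0.18] turn [ 0.01  0.   -0.01]
```

View pics/p1.png

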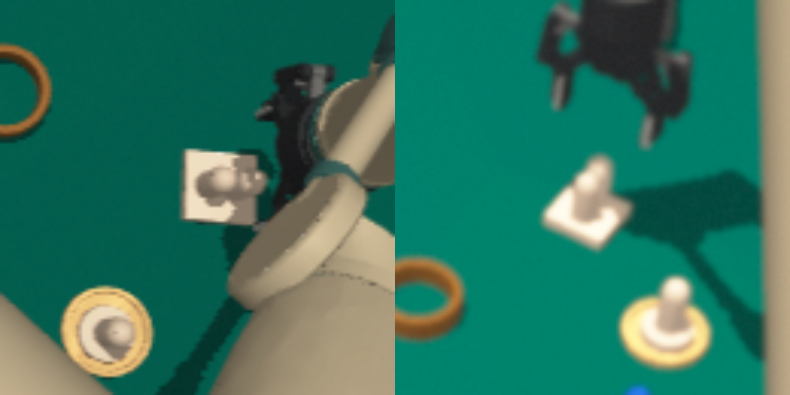

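```bash
python3 -m jog '[0,0.1,2,0.1,0,0,0, 0,0.1,4.5,0.15,0,0,0, 0,0.1,7,0.15,0,0,0, 0,0.1,8.8,0.15,0,0,0, 0,0.1,9.1,0.15,0,0,0, 255,0.1,9.1,0.15,0,0,0, 255,0.1,9.1,0.15,0,0,0, 255,0.1,9.1,0.15,0,0,0, 255,0.1,9.1,0.15,0,0,0, 255,0.1,9.1,0.15,0,0,0, 255,0.1,9.1,0.15,0,0,0, 255,0.1,9.1,0.15,0,0,0]' 30;  python3 go.py .5155 -.3945 .018
python3 - <<'E'
from h import *
a=get_image("top")["color"][170:300,390:520];b=get_image("side")["color"][50:180,340:470]
cv2.imwrite("pics/p2.png",np.hstack([cv2.resize(i,(395,395)) for i in(a,b)]))
E
```

```text
clock: 20.6
position: [0.5164, -0.3953, 0.0231]
ee_rot: [-0.473, 0.473, -0.525, 0.526]
contact_force: [0.7, 0.2, 5.0]
width: 0.024
pos [ 0.5164 -0.3953  0.0231] yaw -6.0 -> -6.0 F [0.7 0.2 5. ] w 0.024 t 20.6 q6 -0.66
shift cm [-0.07  0.51 -0.1 ] turn [-0.01 -0.    0.01]
```

View pics/p2.png

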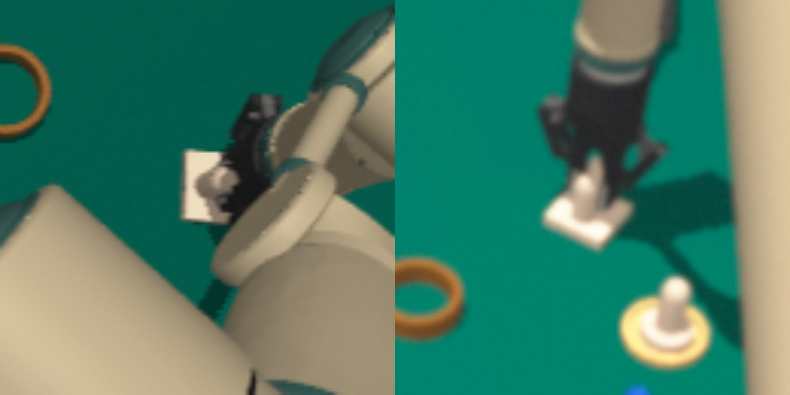

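```bash
python3 -m jog '[255,0,-0.5,0,0,0,0, 255,0,-2.5,0,0,0,0, 255,0,-6,0,0,0,0, 255,0,-10,0,0,0,0, 255,0,-12.5,0,0,0,0, 255,0,-12.5,0,0,0,0, 255,0,-12.5,0,0,0,0]'; python3 go.py .386 .2817 .145 -1
python3 - <<'E'
from h import *
a=get_image("top")["color"][170:300,390:520];b=get_image("side")["color"][50:180,340:470]
cv2.imwrite("pics/p3.png",np.hstack([cv2.resize(i,(395,395)) for i in(a,b)]))
E
```

```text
clock: 21.58
position: [0.5152, -0.3942, 0.1456]
ee_rot: [0.473, -0.473, 0.527, -0.524]
contact_force: [-0.2, -0.4, -1.6]
width: 0.0239
pos [ 0.5152 -0.3942  0.1456] yaw -6.0 -> -1.0 F [-0.2 -0.4 -1.6] w 0.0239 t 21.575 q6 -0.66
shift cm [-65.86   0.24 -19.94] turn [ 0.02 -0.63 -0.01]
```

View pics/p3.png

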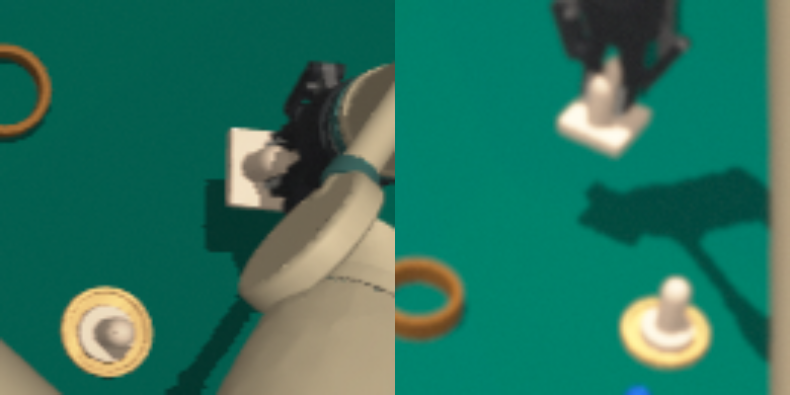

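```bash
python3 -m jog '[255,-2,0,-0.6,0,0,0, 255,-5,0,-1.5,0,0,0, 255,-9,0,-2.7,0,0,0, 255,-13,0,-3.9,0,0,0, 255,-17.5,0,-5.3,0,0,0, 255,-22,0,-6.7,0,-0.1,0, 255,-26.5,0,-8,0,-0.2,0, 255,-31,0,-9.4,0,-0.3,0, 255,-35.5,0,-10.8,0,-0.4,0, 255,-40,0,-12.1,0,-0.5,0, 255,-44.5,0,-13.5,0,-0.6,0, 255,-48,0,-14.5,0,-0.63,0]'; python3 go.py .386 .2817 .145 -1
```

```text
clock: 23.18
position: [0.4196, 0.0999, 0.1468]
ee_rot: [0.496, -0.496, 0.505, -0.503]
contact_force: [1.2, -0.7, -1.6]
width: 0.0235
pos [0.4196 0.0999 0.1468] yaw -0.9 -> -1.0 F [ 1.2 -0.7 -1.6] w 0.0235 t 23.175 q6 0.09
shift cm [-18.13   0.2   -3.65] turn [ 0.01  0.01 -0.  ]
```

```bash
python3 -m jog '[255,-4,0,-0.8,0,0,0, 255,-8,0,-1.6,0,0,0, 255,-12,0,-2.4,0,0,0, 255,-15.5,0,-3.1,0,0,0, 255,-17.8,0,-3.6,0,0,0, 255,-17.8,3,-3.6,0,0,0, 255,-17.8,6,-3.6,0,0,0, 255,-17.8,9,-3.6,0,0,0, 255,-17.8,10,-3.6,0,0,0, 255,-17.8,10,-3.6,0,0,0]'; python3 go.py .386 .2817 .036 -1
python3 - <<'E'
from h import *
a=get_image("top")["color"][220:350,150:280];b=get_image("side")["color"][220:400,240:420]
cv2.imwrite("pics/p4.png",np.hstack([cv2.resize(i,(395,395)) for i in(a,b)]))
E
```

```text
clock: 24.42
position: [0.3882, 0.2761, 0.047]
ee_rot: [0.495, -0.496, 0.504, -0.504]
contact_force: [0.4, 0.4, -0.9]
width: 0.0236
pos [0.3882 0.2761 0.047 ] yaw -1.0 -> -1.0 F [ 0.4  0.4 -0.9] w 0.0236 t 24.425 q6 0.49
shift cm [-0.56  1.1  -0.23] turn [0.01 0.   0.  ]
```

View pics/p4.png

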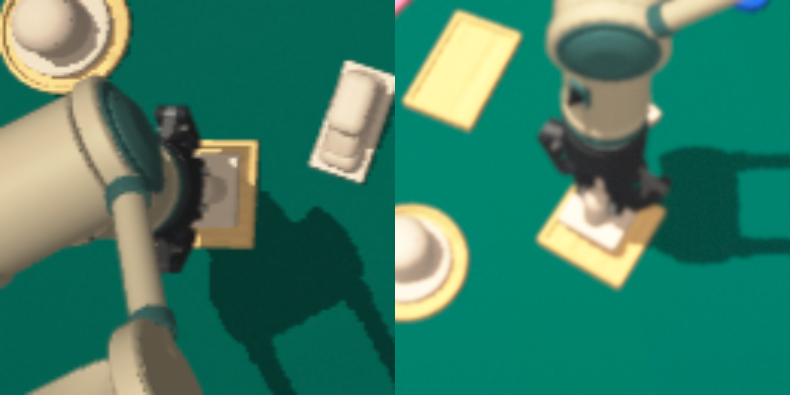

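```bash
python3 -m jog '[255,-0.3,0.3,-0.1,0,0,0, 255,-0.56,0.9,-0.23,0,0,0, 255,-0.56,1.1,-0.23,0,0,0, 255,-0.56,1.1,-0.23,0,0,0]'; python3 go.py .386 .2817 .028 -1
python3 - <<'E'
from h import *
a=get_image("top")["color"][220:350,150:280];b=get_image("side")["color"][220:400,240:420]
cv2.imwrite("pics/p5.png",np.hstack([cv2.resize(i,(395,395)) for i in(a,b)]))
E
```

```text
clock: 25.02
position: [0.3868, 0.2818, 0.0361]
ee_rot: [0.496, -0.496, 0.504, -0.504]
contact_force: [0.4, 0.4, -1.3]
width: 0.0236
pos [0.3868 0.2818 0.0361] yaw -1.0 -> -1.0 F [ 0.4  0.4 -1.3] w 0.0236 t 25.025 q6 0.5
shift cm [ 0.01  0.81 -0.08] turn [0. 0. 0.]
```

View pics/p5.png

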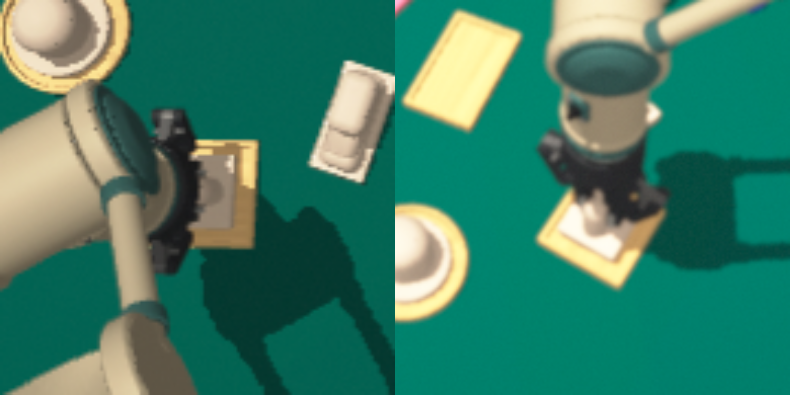

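```bash
python3 -m jog '[255,0,0.3,-0.1,0,0,0, 255,0,0.6,-0.1,0,0,0, 255,0,0.75,-0.1,0,0,0, 255,0,0.75,-0.1,0,0,0]'; python3 -m jog '[255,0,0.1,0,0,0,0, 255,0,0.2,0,0,0,0, 255,0,0.2,0,0,0,0]'
```

```text
clock: 25.62
position: [0.3859, 0.2818, 0.0286]
ee_rot: [0.496, -0.496, 0.504, -0.504]
contact_force: [-0.4, -0.0, -2.6]
width: 0.0237
clock: 26.0
position: [0.3862, 0.2819, 0.0271]
ee_rot: [-0.496, 0.496, -0.504, 0.504]
contact_force: [-0.1, 0.6, 1.6]
width: 0.0237
```

```bash
python3 -m jog '[255,0,0.1,0,0,0,0, 255,0,0.1,0,0,0,0]'; python3 -m jog '[170,0,0,0,0,0,0, 150,0,0,0,0,0,0, 120,0,0,0,0,0,0, 60,0,0,0,0,0,0, 0,0,0,0,0,0,0, 0,0,0,0,0,0,0, 0,0,0,0,0,0,0]'; python3 -m jog '[0,0,-2,0,0,0,0, 0,0,-5,0,0,0,0, 0,0,-8,0,0,0,0, 0,0,-10,0,0,0,0, 0,0,-10,0,0,0,0]'; python3 go.py .460 .1415 .12 70.8
python3 - <<'E'
from h import *
a=get_image("top")["color"][220:350,150:280];b=get_image("side")["color"][220:400,240:420]
cv2.imwrite("pics/p6.png",np.hstack([cv2.resize(i,(395,395)) for i in(a,b)]))
E
```

```text
clock: 26.25
position: [0.3861, 0.2819, 0.027]
ee_rot: [-0.496, 0.495, -0.504, 0.504]
contact_force: [-1.1, -0.4, 11.3]
width: 0.0235
clock: 27.12
position: [0.386, 0.2819, 0.0258]
ee_rot: [0.496, -0.496, 0.504, -0.504]
contact_force: [0.3, -0.0, -0.1]
width: 0.0855
clock: 27.75
position: [0.3871, 0.2824, 0.1272]
ee_rot: [-0.497, 0.494, -0.504, 0.505]
contact_force: [0.0, 0.6, -0.2]
width: 0.085
pos [0.3871 0.2824 0.1272] yaw -1.0 -> 70.8 F [ 0.   0.6 -0.2] w 0.085 t 27.75 q6 0.5
shift cm [13.97  0.72  7.53] turn [-0.03 -8.97  0.  ]
```

View pics/p6.png

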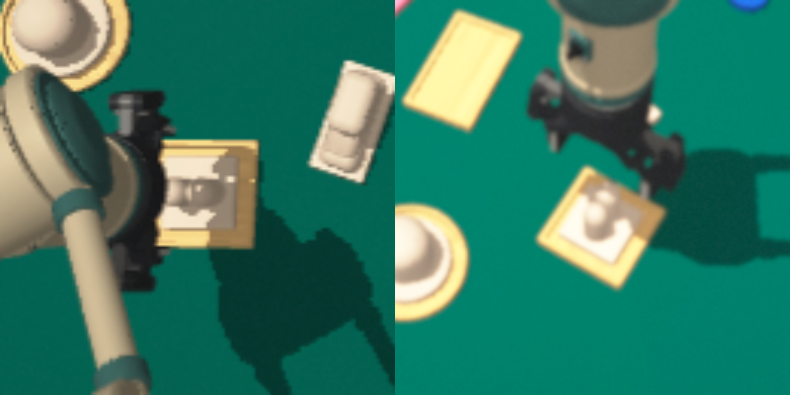

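The pair is standing flat in the square tray. Now the foot.

```bash
python3 -m jog '[0,1,0,0.5,0,-0.6,0, 0,3,0.1,1.6,0,-1.7,0, 0,5,0.2,2.7,0,-2.9,0, 0,7,0.3,3.8,0,-4.1,0, 0,9,0.4,4.9,0,-5.3,0, 0,11,0.5,6,0,-6.5,0, 0,13,0.6,7,0,-7.7,0, 0,13.97,0.7,7.5,0,-8.7,0, 0,13.97,0.7,7.53,0,-8.97,0, 0,13.97,0.7,7.53,0,-8.97,0, 0,13.97,0.7,7.53,0,-8.97,0]'; python3 go.py .46 .1415 .026 70.8
python3 - <<'E'
from h import *
a=get_image("top")["color"][180:330,180:330];b=get_image("side")["color"][180:360,240:420]
cv2.imwrite("pics/f1.png",np.hstack([cv2.resize(i,(395,395)) for i in(a,b)]))
E
```

```text
clock: 29.22
position: [0.4583, 0.1409, 0.118]
ee_rot: [-0.697, 0.697, -0.119, 0.118]
contact_force: [0.7, 0.3, 0.3]
width: 0.0855
pos [0.4583 0.1409 0.118 ] yaw 70.8 -> 70.8 F [0.7 0.3 0.3] w 0.0855 t 29.225 q6 -1.08
shift cm [0.15 9.2  0.12] turn [ 0.   -0.01 -0.01]
```

View pics/f1.png

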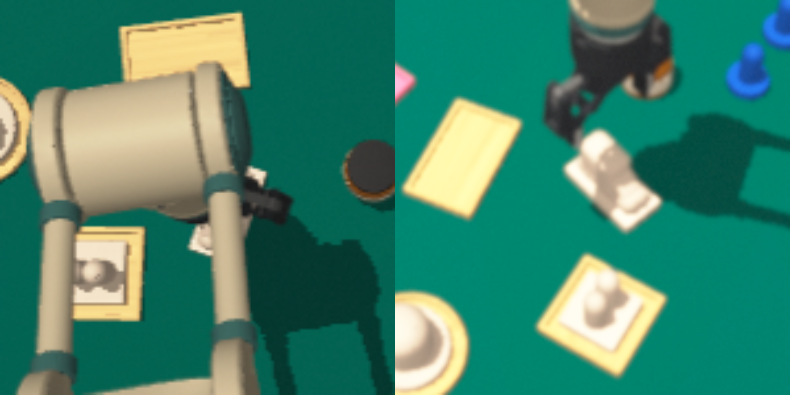

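```bash
python3 -m jog '[0,0.1,2,0.1,0,0,0, 0,0.1,4.5,0.1,0,0,0, 0,0.1,7,0.1,0,0,0, 0,0.1,9,0.1,0,0,0, 0,0.1,9.4,0.1,0,0,0, 255,0.1,9.4,0.1,0,0,0, 255,0.1,9.4,0.1,0,0,0, 255,0.1,9.4,0.1,0,0,0, 255,0.1,9.4,0.1,0,0,0, 255,0.1,9.4,0.1,0,0,0, 255,0.1,9.4,0.1,0,0,0, 255,0.1,9.4,0.1,0,0,0]' 45;  python3 go.py .46 .1415 .024 70.8
python3 - <<'E'
from h import *
b=get_image("side")["color"][180:360,240:420]
cv2.imwrite("pics/f2.png",cv2.resize(b,(395,395)))
E
```

```text
clock: 30.82
position: [0.461, 0.1416, 0.0258]
ee_rot: [0.697, -0.697, 0.117, -0.119]
contact_force: [-0.3, -0.2, 5.5]
width: 0.0347
pos [0.461  0.1416 0.0258] yaw 70.8 -> 70.8 F [-0.3 -0.2  5.5] w 0.0347 t 30.825 q6 -1.08
shift cm [-0.09  0.18 -0.04] turn [-0.01 -0.    0.01]
```

View pics/f2.png

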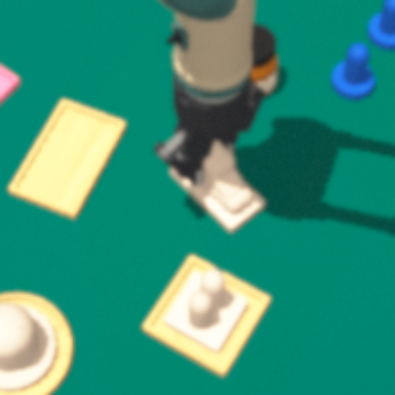

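```bash
python3 -m jog '[255,0,-0.5,0,0,0,0, 255,0,-2,0,0,0,0, 255,0,-5,0,0,0,0, 255,0,-8,0,0,0,0, 255,0,-10,0,0,0,0, 255,0,-10,0,0,0,0, 255,0,-10,0,0,0,0]'; python3 go.py .6123 .1801 .125 6.3
python3 - <<'E'
from h import *
b=get_image("side")["color"][180:360,240:420]
cv2.imwrite("pics/f3.png",cv2.resize(b,(395,395)))
E
```

```text
clock: 31.75
position: [0.4593, 0.1414, 0.1239]
ee_rot: [-0.697, 0.697, -0.119, 0.117]
contact_force: [-0.7, 0.8, -2.3]
width: 0.0344
pos [0.4593 0.1414 0.1239] yaw 70.8 -> 6.3 F [-0.7  0.8 -2.3] w 0.0344 t 31.75 q6 -1.08
shift cm [13.17 -0.13  8.7 ] turn [ 0.01  8.06 -0.01]
```

View pics/f3.png

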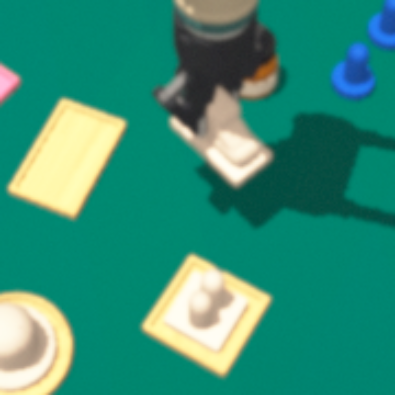

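The foot is lifted and level. I'll turn it about −64° and carry it over the oblong tray.

```bash
python3 -m jog '[255,1,0,0.7,0,0.5,0, 255,2.8,0,1.8,0,1.5,0, 255,4.6,0,3,0,2.5,0, 255,6.4,0,4.2,0,3.6,0, 255,8.2,0,5.4,0,4.7,0, 255,10,0,6.6,0,5.8,0, 255,11.6,0,7.7,0,6.9,0, 255,12.8,0,8.5,0,7.7,0, 255,13.17,0,8.7,0,8.06,0, 255,13.17,0,8.7,0,8.06,0, 255,13.17,0,8.7,0,8.06,0]'; python3 go.py .6123 .1801 .038 6.3
```

```text
clock: 33.17
position: [0.6124, 0.1801, 0.1238]
ee_rot: [-0.526, 0.527, -0.472, 0.471]
contact_force: [0.3, -0.4, -2.0]
width: 0.0346
pos [0.6124 0.1801 0.1238] yaw 6.3 -> 6.3 F [ 0.3 -0.4 -2. ] w 0.0346 t 33.175 q6 0.07
shift cm [0.   8.58 0.01] turn [0.02 0.01 0.  ]
```

```bash
python3 -m jog '[255,0,2,0,0,0,0, 255,0,5,0,0,0,0, 255,0,7.5,0,0,0,0, 255,0,8.5,0,0,0,0, 255,0,8.5,0,0,0,0, 255,0,8.5,0,0,0,0]'; python3 go.py .6123 .1801 .029 6.3
python3 - <<'E'
from h import *
a=get_image("top")["color"][130:280,180:330];b=get_image("side")["color"][160:320,190:350]
cv2.imwrite("pics/f4.png",np.hstack([cv2.resize(i,(395,395)) for i in(a,b)]))
E
```

```text
clock: 33.92
position: [0.6141, 0.1805, 0.0409]
ee_rot: [0.527, -0.526, 0.471, -0.472]
contact_force: [0.0, -0.0, -0.8]
width: 0.0343
pos [0.6141 0.1805 0.0409] yaw 6.3 -> 6.3 F [ 0.  -0.  -0.8] w 0.0343 t 33.925 q6 0.07
shift cm [ 0.02  1.19 -0.18] turn [-0.02  0.   -0.  ]
```

View pics/f4.png

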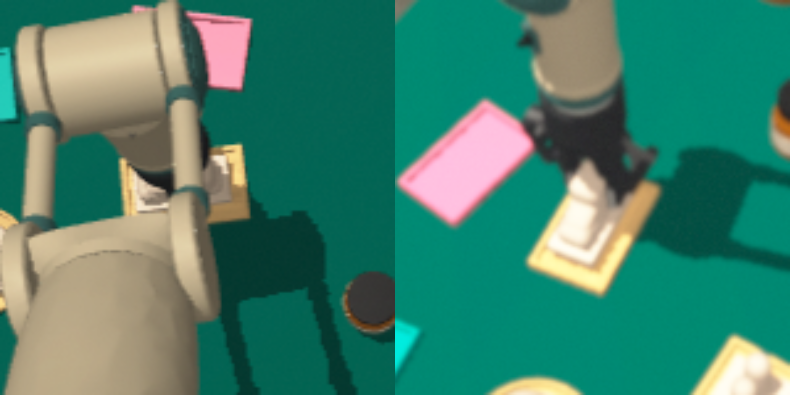

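The foot is centred and aligned over the oblong tray in both views. I'll lower it.

```bash
python3 -m jog '[255,0,0.4,-0.05,0,0,0, 255,0,0.8,-0.05,0,0,0, 255,0,1.0,-0.05,0,0,0, 255,0,1.0,-0.05,0,0,0]'; python3 -m jog '[255,0,0.1,0,0,0,0, 255,0,0.2,0,0,0,0, 255,0,0.2,0,0,0,0]'
```

```text
clock: 34.52
position: [0.6125, 0.1802, 0.0299]
ee_rot: [-0.527, 0.527, -0.472, 0.472]
contact_force: [-1.0, -0.2, 0.4]
width: 0.0345
clock: 34.9
position: [0.6126, 0.1802, 0.0298]
ee_rot: [0.527, -0.527, 0.472, -0.472]
contact_force: [-3.7, -0.8, 11.2]
width: 0.0348
```

```bash
python3 -m jog '[140,0,0,0,0,0,0, 120,0,0,0,0,0,0, 90,0,0,0,0,0,0, 50,0,0,0,0,0,0, 0,0,0,0,0,0,0, 0,0,0,0,0,0,0, 0,0,0,0,0,0,0]'; python3 -m jog '[0,0,-2,0,0,0,0, 0,0,-5,0,0,0,0, 0,0,-8,0,0,0,0, 0,0,-12,0,0,0,0, 0,0,-16,0,0,0,0]'; python3 go.py .33 -.12 .25
```

```text
clock: 35.78
position: [0.6127, 0.1802, 0.0278]
ee_rot: [0.527, -0.527, 0.472, -0.472]
contact_force: [0.3, -0.4, 0.5]
width: 0.0851
clock: 36.4
position: [0.6125, 0.1802, 0.1889]
ee_rot: [-0.527, 0.527, -0.472, 0.472]
contact_force: [0.7, 0.7, -0.1]
width: 0.0858
pos [0.6125 0.1802 0.1889] yaw 6.3 -> 6.3 F [ 0.7  0.7 -0.1] w 0.0858 t 36.4 q6 0.07
shift cm [ 26.74  -6.1  -31.37] turn [ 0. -0. -0.]
```

Now I'll back the arm away so I can check everything.

```bash
python3 -m jog '[0,2,-1,-2.5,0,0,0, 0,5,-2,-6,0,0,0, 0,8.5,-3,-10,0,0,0, 0,12,-4,-14,0,0,0, 0,15.5,-5,-18,0,0,0, 0,19,-6,-22,0,0,0, 0,22,-6,-26,0,0,0, 0,25,-6,-29.3,0,0,0, 0,26.7,-6,-31.3,0,0,0, 0,26.7,-6,-31.3,0,0,0, 0,26.7,-6,-31.3,0,0,0]'
python3 - <<'E'
from h import *
for n in("top","side"):cv2.imwrite(f"pics/{n}9.png",get_image(n)["color"])
E
```

```text
clock: 37.78
position: [0.3313, -0.1192, 0.2479]
ee_rot: [0.527, -0.526, 0.472, -0.472]
contact_force: [-0.9, -0.3, 1.3]
width: 0.0853
```

View pics/top9.png

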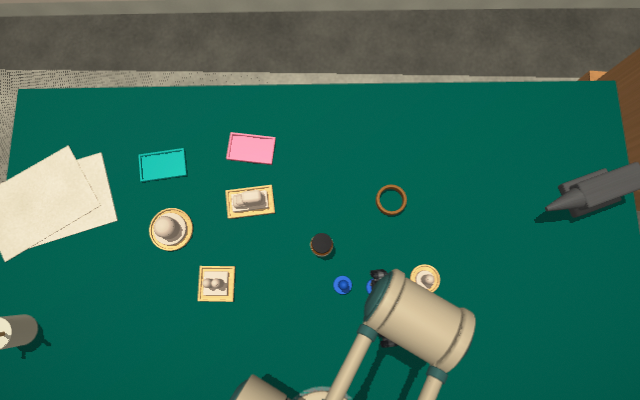

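View pics/side9.png

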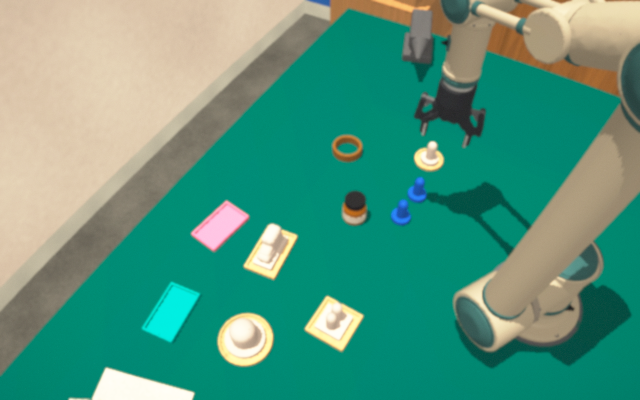

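Run:
```python
from h import *
d=get_image("top");S=6
T=[]
for k,(u,v) in dict(stump=(171,229),finger=(425,279),pair=(216,284),foot=(250,201)).items():
    x0,y0=u-30,v-30
    c=cv2.resize(d["color"][y0:y0+60,x0:x0+60],None,fx=S,fy=S,interpolation=cv2.INTER_CUBIC)
    hsv=cv2.cvtColor(c,cv2.COLOR_BGR2HSV);m=cv2.inRange(hsv,(0,0,60),(40,82,255))
    cs,_=cv2.findContours(m,cv2.RETR_EXTERNAL,cv2.CHAIN_APPROX_NONE);ct=min(cs,key=lambda t:1e9 if cv2.contourArea(t)<2500 else -cv2.pointPolygonTest(t,(30.*S,30.*S),True))
    P=(plane(d,(ct[:,0,:]+.5)/S-.5+[x0,y0],.018)[:,:2]*1000).astype(np.float32)
    r=cv2.minAreaRect(P);print(k,np.round(r[0],1),np.round(r[1],1),round(r[2],1))
    cv2.drawContours(c,[ct],-1,(0,0,255),1);T.append(c)
cv2.imwrite("pics/fin.png",cv2.resize(np.vstack([np.hstack(T[:2]),np.hstack(T[2:])]),(600,600)))
```

```text
stump [535.6 412. ] [92.  89.3] 48.6
finger [ 361.2 -278.8] [159.3 105. ] 87.2
pair [387.1 283. ] [68.5 63.1] 89.2
foot [612.8 194.5] [ 55.6 101.7] 6.4
```

View pics/fin.png

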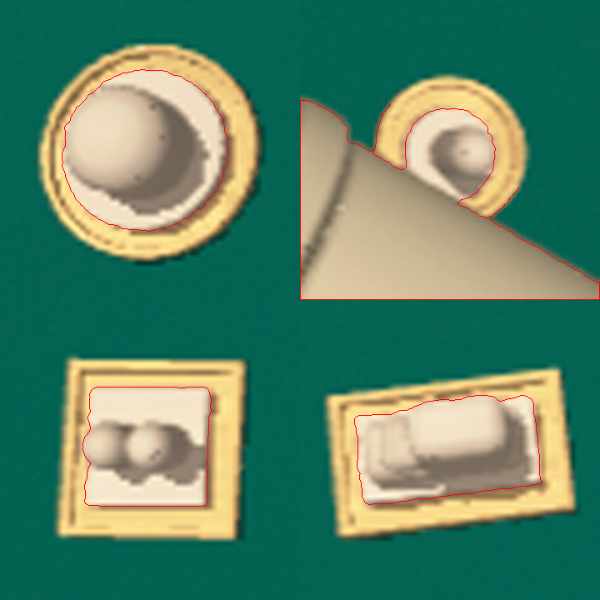

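All four bases lie inside the lips with aligned yaws. The finger's contour merged with the arm in front of it, so its numbers are void, but the visible part of its base is clear of the lip all round and the side view agrees. I'll hand in.

```bash
python3 -c "
from rig import *
print(get_state()['clock'],sign_off())"
```

```text
the job is handed in; nothing more can be done
37.925 None
```

All four models are in their matching trays, placed in the order you listed: stump, finger, two fingers, foot. I lowered each one until the force reading showed contact (at most about 11 N) before letting go. The job was handed in at about 38 s of the 112 s allowed.

- **Fit:** in the last top view, the stump, two-finger and foot bases measured within about 2 mm of their tray centres, aligned and clear of the lip.
- **Check that failed:** the arm partly hid the finger in the top view, so its measurement was useless. I checked it by eye in both views instead; it stands upright, with the visible part of its base clear of the lip.
- **Bystanders:** I compared the jar, tape, blue fingers and pink and turquoise trays with the first pictures by eye, and none looked moved. The arm partly covered one blue finger in the last top view, but the side view shows it standing in place.

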